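# Load the lock tray and hold the marking cabinet's sprung cover

## Task

Stand the round brass lock barrel and the oblong brass lock body upright and fully down in the tray nests of their own shapes, so that I can mark them. Then raise the grey cabinet's sprung cover, which has a bar handle, clearly past its balance point (where it lines up with the small index fingers beside its hinge), bring it back and finish while still holding it steady in the fingers a few degrees below that point, ten at most, so that I can put the tray in and it will drop shut by itself afterwards. Leave the tray and everything else on the bench where they are.

Things in the scene. Friction and masses are not known exactly. Their poses are not given: they have to be found in the camera images.
- barrel: round lock barrel, plain brass cylinder standing upright on the bench, 32 mm diameter, 55 mm high, 0.25 kg, a steel key slot on top; origin at the centre of its underside, z up
- lockbody: oblong lock body, plain brass block standing upright on the bench, 40 mm (its x) by 24 mm (its y), 55 mm high, 0.3 kg; origin at the centre of its underside, z up
- tray: loose bare-metal nest tray lying flat on the bench, 100 mm (its x) by 170 mm (its y), 24 mm high, 0.95 kg, with two pockets 18 mm deep: a round one 37 mm wide at its +y half and an oblong one 45 mm (along tray x) by 29 mm (along tray y) at its -y half; origin at the centre of its underside, z up
- round_nest (a point): centre of the floor of the round pocket, 6 mm above the bench, 18 mm below the tray's top; axes as the tray's
- oblong_nest (a point): centre of the floor of the oblong pocket, 6 mm above the bench, 18 mm below the tray's top; its long side lies along x; axes as the tray's
- cabinet: low grey steel marking cabinet fixed to the bench, 200 mm deep (its x) by 230 mm wide (its y), 106 mm high, open at the top under its cover; origin at the centre of its underside, front towards -x
- cover_hinge (a point): midpoint of the cover's hinge line, fixed, at the cabinet's back edge, 112 mm above the bench; the line runs along the cabinet's y; axes as the cabinet's. At both ends of the hinge a steel index finger 75 mm long slants up and forward at the balance angle, 46 degrees above level
- cover_handle (a point): middle of the cover's handle: a round steel bar 14 mm thick, 110 mm long, parallel to the hinge, 245 mm from the hinge line and 45 mm ahead of the cover's front edge, in the cover's plane, on two arms at its ends (100 mm clear between). Fingers can pass down on both sides. Closed, it is 112 mm above the bench. Turns with the cover: y along the bar; closed, axes as the cabinet's
- cover (a joint): opening angle (rad): 0 closed and level, 1.3 at the open stop. The cover is a grey plate 200 x 226 x 8 mm, 0.9 kg, on an almost frictionless hinge with a coil spring that helps to lift. Balance point 0.80 rad (46 degrees): released below it the cover drops shut, above it it swings up to its stop. Lifting takes about 1.3 N at the handle when closed, falling to nothing at balance
- padlock: bystander: small brass padlock lying flat, body 40 x 45 x 18 mm; leave alone
- screwdriver: bystander: screwdriver lying on the bench; leave alone
- brush: bystander: hand brush lying on the bench; leave alone
- hammer: bystander: hammer lying on the bench; leave alone
- tin: bystander: tin can, 66 mm diameter, 75 mm high; leave alone
- jar: bystander: amber glass jar, 60 mm diameter, 80 mm high; leave alone
- stub: bystander: low flanged brass stub, 44 mm wide foot, 28 mm high; leave alone
Not all that is in view belongs to the job. What is shaped like the lockbody but black is not meant. What is shaped like the barrel but turquoise is not meant.

How it is judged:
By the outcome, as a careful person would: the job done as asked, in the order asked, and still so for the second after the job is handed in, while the arm keeps its last pose, push and grip.
It also fails if it takes over 67 s, if anything falls off the work surface, if the arm or the gripper's body presses on something with over 40 N, if the wrist force passes 120 N, or if a joint passes its speed limit or range.

## Robot

A 6-joint arm with a two-finger parallel gripper is mounted at the origin on the work surface. World frame = base frame: x ahead of the robot, y to its left, z up, the work surface at z = 0. Lengths are in mm, angles in rad, forces in N, time in s.
With the tool pointing down it reaches from about 400 to 925 mm from the base axis. Payload 12.5 kg.
Tool frame: the origin (TCP) lies midway between the tips of the shut fingers; the grasp point (between the pads) lies 19 mm behind it; z points along the fingers, y is the line along which they close (so a half turn about z gives the same grasp; the last joint's range is limited). The gripper opens to 95 mm and grips with 3 to 60 N. Pads are 20 mm wide; open, the fingers measure 119 mm over their backs; the gripper's body (75 mm by 180 mm) begins 59 mm behind the grasp point.
Start: joints at [1.217, 0.491, 1.559, -0, 1.092, -0.106], TCP at [153.277, 605.932, 214.661] pointing down, gripper open.
Joint ranges: [-3.1, 3.1], [-0.84, 2.19], [0.05, 2.79], [-1.13, 4.28], [0.06, 2.93], [-2.69, 2.69]. Speed limits (rad/s): [2.22, 2.22, 2.79, 3.14, 3.14, 3.14].

## Interface

Orientations are given as [roll, pitch, yaw] about the fixed x, y, z axes, in that order (R = Rz(yaw) Ry(pitch) Rx(roll)).
In Python, from cell import env gives the robot as it stands.
- The arm moves only by the tool arm_command, never from a script. Its argument "targets" is a list of rows, each a list of 5 numbers: the shift along the tool's x, y, z in mm, then the turn about the tool's z in degrees, then the opening, from 0 (shut) to 1 (fully open). In form: [[tx, ty, tz, roll, fingers], ...]. A call has 1 to 5 rows; each row is the pose to reach, as a shift and turn from the pose commanded when the call began, along the tool's axes at that moment; what a row does not reach only later rows make up. A row lasts 1/10 s, in which the tool goes at most 50 mm and 8.59 degrees, less where a joint would pass 70% of its speed; a pose out of reach is approached as far as the arm can. A call with a gripper value outside its range is refused whole. The fingers move at their own pace and stop on an object; the grip force is fixed at half the most. Time passes only in rows, so rows that repeat a pose let the fingers close. It gives the time, the measured TCP pose, the force, the opening and the grip force at its end, in the units of the state.
- env.state(): the state, without advancing time (a new reading comes with each control period).
- env.read_camera(name): name is "scene" or "top" or "wrist"; returns a dict with "frame" (480x640x3 uint8, red, green, blue), "vertical_fov" (degrees; the focal length in pixels is half the picture's height over the tangent of half this angle, whatever the lens; pixels are square), "cx", "cy" (the principal point, pixels), "world_from_camera" (4x4, takes a point from camera to world coordinates); the wrist camera has in their place "hand_eye" (4x4, takes a point from camera to tool coordinates, whose origin is the TCP and whose axes are the flange's). Camera axes: x right, y down, z forward; pixel columns grow to the right and rows downward; lengths in mm; the calibration is good to about 2 mm. A picture is of the moment at which its call begins: read the wrist's pose just before it. There is no depth.
- env.job_done(): hands the job in; it is judged then, once.
The state is a dict: "t": time; "joints": joint angles; "qvel": joint speeds; "tau": joint torques, N m; "eef_pos": TCP position; "tcp_rot": TCP orientation; "ft_force": force on the tool from outside, world axes, zero at the start; "moment": the same for the moment, N m; "opening": opening from 0.0 (shut) to 1.0 (fully open); "grip_force": force on a finger pad.
Only numpy, scipy, OpenCV 4.12 (cv2) and the standard library are available. Lean on these libraries where they do the work, as an engineer would, in place of code of your own. Each camera call takes 0.05 s, during which the arm holds its last target. There are 200 camera calls.

## Working session

There is one attempt and no reset: what is moved stays moved. The work goes in short steps, Python scripts to look and compute and a tool call to move; the robot and the scene stay as the last step left them, time stands still between calls to the robot, and variables do not carry over. Pictures are saved under pics/ and viewed, at most 10 in all, crops included, and the job is handed in when it is done.

Besides the shell and the picture viewer there is one more tool, called after "Request:" as name([rows], argument=value, ...), one row to a line, values as JSON. arm_command: Moves the arm, as the interface text tells. Its arguments: {"type":"object","properties":{"targets":{"type":"array","items":{"type":"array","items":{"type":"number"}}}},"required":["targets"]}

```bash
ls; mkdir -p pics; cat > h.py <<'E'
import numpy as np, cv2, pickle
from cell import env
from scipy.spatial.transform import Rotation as R
def snap(name,fn):
    s=env.state(); c=env.read_camera(name)
    cv2.imwrite('pics/'+fn+'.png',c['frame'][:,:,::-1])
    if 'hand_eye' in c:
        T=np.eye(4);T[:3,:3]=R.from_euler('xyz',s['tcp_rot']).as_matrix();T[:3,3]=s['eef_pos']
        c['world_from_camera']=T@np.array(c['hand_eye'])
    pickle.dump(c,open('pics/'+fn+'.pkl','wb'))
    return c
def ray(c,u,v):
    f=240/np.tan(np.radians(c['vertical_fov'])/2)
    T=np.array(c['world_from_camera'])
    return T[:3,3],T[:3,:3]@np.array([(u-c['cx'])/f,(v-c['cy'])/f,1])
def onz(c,u,v,z):
    o,d=ray(c,u,v); return (o+d*(z-o[2])/d[2])[:2].round(1)
def load(fn): return pickle.load(open('pics/'+fn+'.pkl','rb'))
E
python3 - <<'E'
from h import *
for n in('top','scene'):
    c=snap(n,n+'0'); print(n,c['vertical_fov'],np.round(c['world_from_camera'],2))
print(env.state())
E
```

```text
pics
top 51.147486090702884 [[-1.00000e-02 -1.00000e+00  6.00000e-02  5.01560e+02]
 [-1.00000e+00  1.00000e-02 -1.00000e-02 -1.28100e+01]
 [ 1.00000e-02 -6.00000e-02 -1.00000e+00  1.25403e+03]
 [ 0.00000e+00  0.00000e+00  0.00000e+00  1.00000e+00]]
scene 45.556195835057615 [[-4.00000e-01  7.30000e-01 -5.60000e-01  1.27046e+03]
 [ 9.10000e-01  3.10000e-01 -2.60000e-01  3.26240e+02]
 [-2.00000e-02 -6.20000e-01 -7.90000e-01  1.11225e+03]
 [ 0.00000e+00  0.00000e+00  0.00000e+00  1.00000e+00]]
{'t': 0.1, 'joints': array([ 1.21737721e+00,  4.91508041e-01,  1.55939948e+00, -1.13817674e-05,
        1.09167339e+00, -1.05615813e-01]), 'qvel': array([ 0.00053272, -0.00140866, -0.00073894, -0.0002169 , -0.00035143,
       -0.00031073]), 'tau': array([ 2.53148864e-03, -6.13621259e+01, -2.58603466e+01,  6.94235321e-02,
        4.70503885e-02, -9.02346119e-05]), 'eef_pos': array([153.21287994, 605.70980964, 214.11095463]), 'tcp_rot': array([-3.14060884e+00, -9.41428670e-05,  2.89379455e+00]), 'ft_force': array([ 0.2020196 , -0.11752707, -0.21344074]), 'moment': array([ 0.02218067, -0.08906603,  0.00547179]), 'grip_force': 0.0, 'opening': 0.9978446254448348}
```

View pics/top0.png

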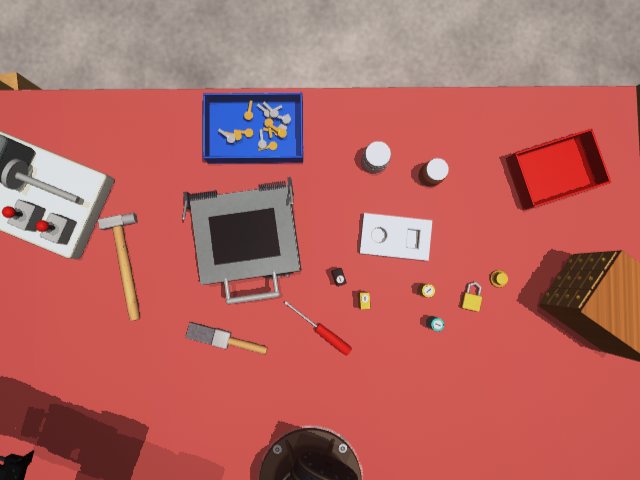

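View pics/scene0.png

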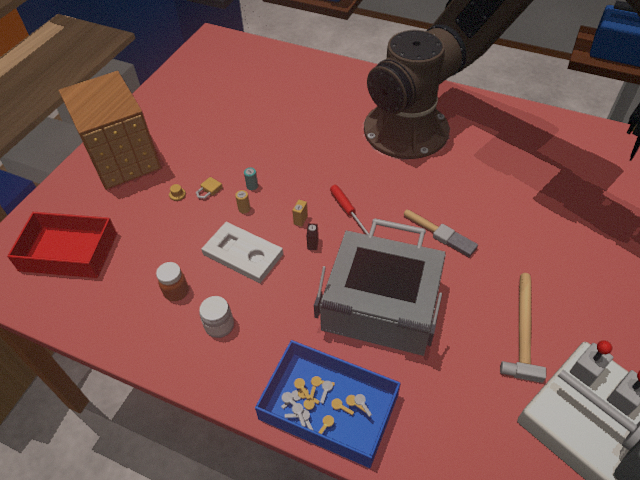

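Top view: barrel at (428,290), lock body at (365,300), tray at (396,237), handle bar at (253,297), hinge fingers near (185,205) and (290,190); turquoise (437,324) and black (339,277) decoys. The arm is clear of all of them.

```bash
python3 - <<'E'
from h import *
c=load('top0')
hsv=cv2.cvtColor(c['frame'],cv2.COLOR_RGB2HSV)
for n,u,v in(('barrel',428,290),('body',365,300)):
    w=hsv[v-15:v+15,u-15:u+15]
    m=((w[:,:,0]>14)&(w[:,:,0]<40)&(w[:,:,1]>70)).astype('uint8')
    k=max(cv2.findContours(m,0,1)[0],key=cv2.contourArea)
    (x,y),s,a=cv2.minAreaRect(k); x+=u-15;y+=v-15
    print(n,x,y,s,a,onz(c,x,y,45))
for n,u,v,z in(('tray',396,237,24),('round',379,235,24),('obl',413,239,24),('tl',363,213,24),('tr',432,220,24),('br',428,260,24),('bl',360,253,24),
 ('handL',228,301,112),('handR',277,296,112),('hand',253,298.5,112),('backL',191,200,112),('backR',291,187,112)):
    print(n,onz(c,u,v,z))
E
```

```text
barrel 428.0 290.0 (12.0, 12.0) 90.0 [ 456.  -290.4]
body 364.5 300.5 (17.0, 9.0) 90.0 [ 432.8 -136.9]
tray [ 586.2 -219.4]
round [ 591.6 -177.6]
obl [ 580.8 -261.3]
tl [ 646.5 -139.1]
tr [ 627.3 -309.4]
br [ 528.6 -297. ]
bl [ 547.8 -130. ]
handL [439.4 178.9]
handR [449.2  68.2]
hand [444.3 122.5]
backL [670.1 263.1]
backR [697.8  34.4]
```

```bash
cat >> h.py <<'E'
def go(*pts):
    "pts: (x,y,z,angle of tool y deg); prints successive shifts, each from the last pose, in the axes of that pose"
    s=env.state();M=R.from_euler('xyz',s['tcp_rot']).as_matrix();p=np.array(s['eef_pos'])
    for x,y,z,a in pts:
        ya=np.degrees(np.arctan2(M[1,1],M[0,1])); t=ya-a
        print((M.T@(np.array([x,y,z])-p)).round(1),'turn',round(t,2))
        p=np.array([x,y,z]);M=M@R.from_euler('z',t,degrees=True).as_matrix()
E
python3 - <<'E'
from h import *
c=snap('wrist','w0'); print(np.round(c['hand_eye'],2),c['vertical_fov'],c['cx'],c['cy'])
go((450,300,260,83),(470,-170,260,83))
E
```

```text
[[-0.0000e+00 -9.7000e-01 -2.5000e-01  7.0770e+01]
 [ 1.0000e+00 -0.0000e+00  0.0000e+00  5.0000e-02]
 [-0.0000e+00 -2.5000e-01  9.7000e-01 -1.6955e+02]
 [ 0.0000e+00  0.0000e+00  0.0000e+00  1.0000e+00]] 65.34194186828863 323.59880248923315 242.15293493062623
[-362.7 -223.7  -45.6] turn -7.2
[-7.710e+01 -4.641e+02  4.000e-01] turn 0.0
```

View pics/w0.png

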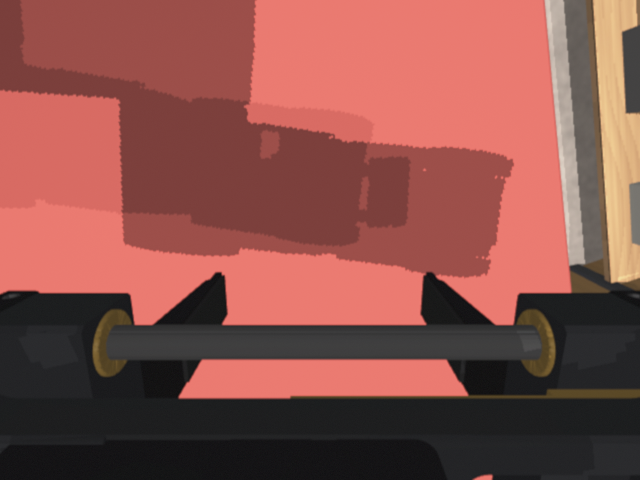

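The wide side of the gripper body lies along the closing direction. The cover falls away below the bar as it rises, so a straight-down straddle grip on the bar stays clear. Now the transfer.

Request:
arm_command([
  [-72,-45,-9,-2,1],
  [-145,-90,-18,-4,1],
  [-217,-134,-27,-7,1],
  [-290,-179,-36,-7,1],
  [-363,-224,-45,-7,1],
])

```text
t: 0.65
eef_pos: [327.2, 425.8, 241.1]
tcp_rot: [3.142, -0.0, 3.016]
ft_force: [0.3, 1.6, -1.1]
opening: 1.0
grip_force: 0.0
```

Request:
arm_command([
  [-12,-75,0,0,1],
  [-24,-150,0,0,1],
  [-36,-220,0,0,1],
  [-36,-220,0,0,1],
  [-36,-220,0,0,1],
])

```text
t: 1.15
eef_pos: [333.7, 201.8, 240.9]
tcp_rot: [-3.141, -0.0, 3.014]
ft_force: [0.3, -0.1, -0.9]
opening: 1.001
grip_force: 0.0
```

Request:
arm_command([
  [-10,-50,0,0,1],
  [-20,-100,0,0,1],
  [-30,-150,0,0,1],
  [-40,-200,0,0,1],
  [-40,-240,0,0,1],
])

```text
t: 1.65
eef_pos: [344.1, -40.8, 241.1]
tcp_rot: [-3.141, 0.001, 3.016]
ft_force: [0.4, -0.3, 0.1]
opening: 0.997
grip_force: 0.0
```

```bash
python3 - <<'E'
from h import *
c=snap('wrist','w1'); s=env.state();print(s['t'],s['eef_pos'],s['tcp_rot'],s['ft_force'])
E
```

```text
1.7 [343.5744518  -45.41308005 240.97277214] [-3.14009162e+00  5.99259365e-04  3.01198655e+00] [ 2.00488794 -1.79630115  0.06171517]
```

View pics/w1.png

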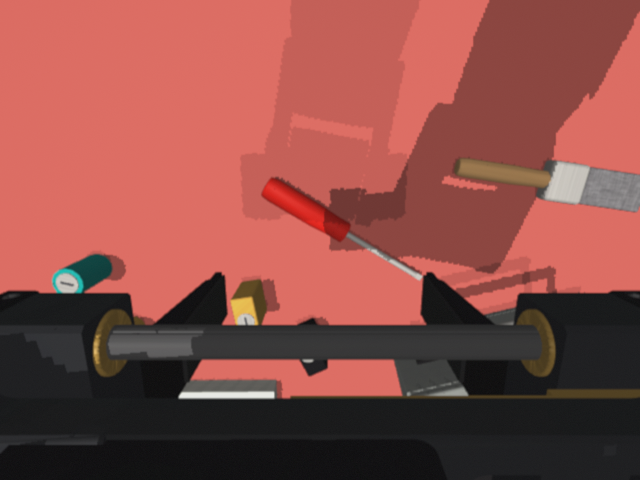

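View: lock body at (248,305) and turquoise decoy at (82,275) are seen on the camera's side of the tool (world −x); I move farther out to look back at both brass parts.

```bash
python3 - <<'E'
from h import *
go((545,-210,240,83.4))
E
```

```text
[-221.  -137.2    1.3] turn -0.83
```

Request:
arm_command([
  [-44,-27,0,-1,1],
  [-88,-54,0,-1,1],
  [-132,-82,0,-1,1],
  [-176,-110,0,-1,1],
  [-221,-137,0,-1,1],
])

```text
t: 2.2
eef_pos: [539.5, -197.4, 240.6]
tcp_rot: [3.141, -0.0, 3.033]
ft_force: [0.0, -0.3, 0.5]
opening: 0.997
grip_force: 0.0
```

Request:
arm_command([
  [0,0,0,0,1],
  [0,0,0,0,1],
  [0,0,0,0,1],
])

```text
t: 2.5
eef_pos: [537.4, -195.2, 240.7]
tcp_rot: [3.141, -0.001, 3.034]
ft_force: [-0.4, -0.3, 0.1]
opening: 1.005
grip_force: 0.0
```

```bash
python3 - <<'E'
from h import *
c=snap('wrist','w2'); s=env.state();print(s['t'],s['eef_pos'],s['tcp_rot'],s['ft_force'])
E
```

```text
2.55 [ 537.42767294 -195.0503717   241.09910753] [ 3.14136078e+00 -2.64105601e-04  3.03391149e+00] [ 0.7021342  -0.44723941  0.07051186]
```

View pics/w2.png

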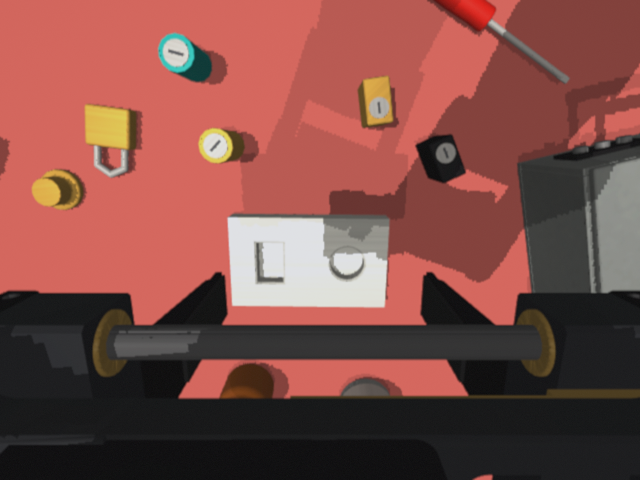

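Now seen: barrel top (215,146), lock body top (378,107), tray (230–388, 216–306) with oblong pocket (270,262) and round pocket (347,262). I enlarge to get exact edges.

```bash
python3 - <<'E'
from h import *
f=load('w2')['frame'][:,:,::-1]
a=cv2.resize(f[65:170,190:400],None,fx=3.5,fy=3.5,interpolation=2)[:, :735]
b=cv2.resize(f[210:270,220:400],(735,245),interpolation=2)
b=cv2.resize(f[208:312,222:396],(500,299),interpolation=2)
out=np.zeros((600,735,3),'uint8');out[:300]=a[:300,:];
out[300:599,:500]=b
cv2.imwrite('pics/crop2.png',out)
E
```

```text
(no output)
```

View pics/crop2.png

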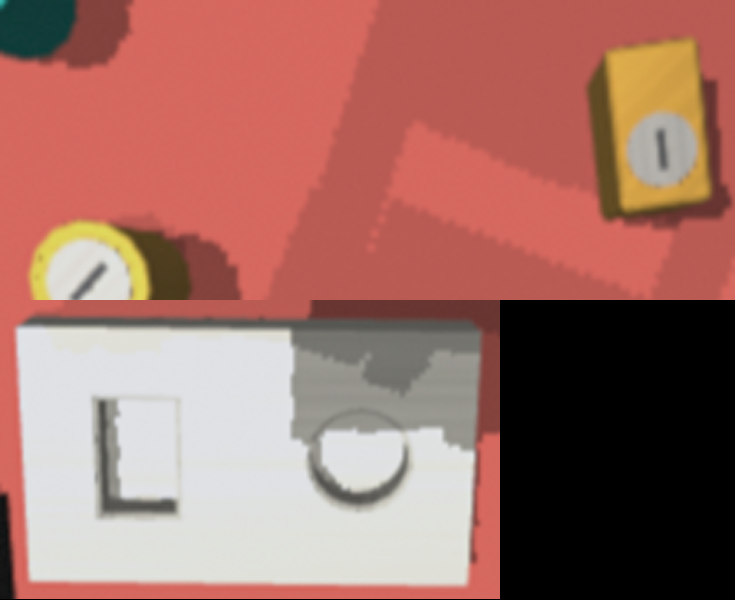

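```bash
python3 - <<'E'
from h import *
c=load('w2')
def q(pts,s,o,z): return np.array([onz(c,(x+.5)/s-.5+o[0],(y+.5)/s-.5+o[1],z) for x,y in pts])
def rep(n,P):
    P=np.array(P);d=np.roll(P,-1,0)-P
    print(n,P.mean(0).round(1),np.linalg.norm(d,axis=1).round(1),np.degrees(np.arctan2(d[:,1],d[:,0])).round(1))
rep('body',q([(608,53),(693,38),(711,197),(621,212)],3.5,(190,65),55))
print('barrel',q([(90,281)],3.5,(190,65),55),q([(30,281),(150,281)],3.5,(190,65),55))
k=2.874;o=(222,208)
rep('tray',q([(16,25),(481,30),(468,285),(29,281)],k,o,24))
rep('obl',q([(94,97),(180,97),(181,215),(98,217)],k,o,24))
print('round',q([(358.5,159)],k,o,24),q([(308,159),(409,159)],k,o,24),q([(358,110),(358,208)],k,o,24))
f=c['frame'];h=cv2.cvtColor(f,cv2.COLOR_RGB2HSV)
E
```

```text
body [ 434. -135.] [21.6 38.6 23.5 38.6] [  92.9    3.1  -87.1 -179.7]
barrel [[ 456.  -286.1]] [[ 454.3 -301.8]
 [ 457.8 -270.5]]
tray [ 588.  -217.2] [169.6 100.7 170.3 100.8] [ 83.2  -6.6 -96.8 173. ]
obl [ 582.7 -258.4] [31.9 46.5 31.7 47.4] [ 83.7  -7.3 -94.7 173. ]
round [[ 592.4 -176.1]] [[ 590.3 -195. ]
 [ 594.4 -157.2]] [[ 573.3 -174.5]
 [ 611.8 -178.1]]
```

```bash
python3 - <<'E'
from h import *
go((456,-286,120,83.3),(456,-286,27,83.3))
E
```

```text
[ 71.1 -99.2 121.1] turn 0.53
[-0. -0. 93.] turn 0.0
```

Request:
arm_command([
  [18,-25,30,0.5,1],
  [36,-50,60,0.5,1],
  [53,-75,90,0.5,1],
  [71,-99,121,0.5,1],
  [71,-99,121,0.5,1],
])

```text
t: 3.05
eef_pos: [453.7, -286.7, 117.4]
tcp_rot: [3.139, -0.004, 3.023]
ft_force: [-0.3, -0.3, 0.5]
opening: 0.999
grip_force: 0.0
```

```bash
python3 - <<'E'
from h import *
s=env.state();print(s['t'],s['eef_pos'],s['qvel'].round(2))
go((456,-286,27,83.3))
E
```

```text
3.05 [ 453.66383449 -286.70870527  117.43249942] [ 0.05 -0.04 -0.07  0.01  0.08  0.06]
[-2.6  0.7 90.4] turn -0.12
```

Request:
arm_command([
  [-1,0,30,0,1],
  [-1,0,60,0,1],
  [-1,0,92,0,1],
  [-1,0,92,0,1],
  [-1,0,92,0,1],
])

```text
t: 3.55
eef_pos: [458.5, -286.3, 29.1]
tcp_rot: [-3.142, 0.0, 3.025]
ft_force: [-0.4, -0.1, 0.1]
opening: 1.003
grip_force: 0.0
```

Request:
arm_command([
  [0,0,0,0,0],
  [0,0,0,0,0],
  [0,0,0,0,0],
  [0,0,0,0,0],
  [0,0,0,0,0],
])

```text
t: 4.05
eef_pos: [458.0, -286.9, 28.2]
tcp_rot: [-3.141, 0.0, 3.025]
ft_force: [0.2, 0.1, -0.1]
opening: 0.636
grip_force: 0.0
```

Request:
arm_command([
  [0,0,0,0,0],
  [0,0,0,0,0],
  [0,0,0,0,0],
  [0,0,0,0,0],
  [0,0,0,0,0],
])

```text
t: 4.55
eef_pos: [457.9, -286.8, 27.8]
tcp_rot: [3.141, -0.0, 3.025]
ft_force: [0.7, -0.3, -0.6]
opening: 0.331
grip_force: 30.0
```

Request:
arm_command([
  [0,0,-25,0,0],
  [0,0,-50,0,0],
  [0,0,-70,0,0],
  [0,0,-70,0,0],
])

```text
t: 4.95
eef_pos: [458.7, -287.3, 99.7]
tcp_rot: [-3.14, 0.003, 3.025]
ft_force: [-0.2, 0.6, -4.0]
opening: 0.331
grip_force: 30.0
```

```bash
python3 - <<'E'
from h import *
go((594.5,-176,98,83.2))
E
```

```text
[-121.9  126.4    1.8] turn 0.11
```

Request:
arm_command([
  [-30,32,0,0,0],
  [-60,63,0,0,0],
  [-91,95,0,0,0],
  [-122,126,0,0,0],
  [-122,126,0,0,0],
])

```text
t: 5.45
eef_pos: [596.6, -172.5, 96.1]
tcp_rot: [3.141, 0.0, 3.028]
ft_force: [0.1, -1.2, -2.9]
opening: 0.331
grip_force: 30.0
```

Request:
arm_command([
  [0,0,0,0,0],
  [0,0,0,0,0],
  [0,0,0,0,0],
])

```text
t: 5.75
eef_pos: [593.0, -176.6, 97.4]
tcp_rot: [3.141, -0.001, 3.023]
ft_force: [-1.8, -0.4, -4.0]
opening: 0.332
grip_force: 30.0
```

```bash
python3 - <<'E'
from h import *
s=[]
for i in range(2):
    c=snap('wrist','w3'); s.append(env.state()['eef_pos'])
print(s)
go((594.5,-176,33.8,83.2))
E
```

```text
[array([ 593.10868934, -176.67578217,   97.60663954]), array([ 593.25729033, -176.63864922,   97.79508513])]
[-1.2  0.8 64. ] turn 0.03
```

Descend to the mouth of the pocket, then in, watching the force.

Request:
arm_command([
  [-1,1,20,0,0],
  [-1,1,36,0,0],
  [-1,1,42,0,0],
  [-1,1,48,0,0],
  [-1,1,48,0,0],
])

```text
t: 6.35
eef_pos: [594.7, -175.2, 49.6]
tcp_rot: [3.141, -0.0, 3.024]
ft_force: [0.5, 0.5, -2.9]
opening: 0.33
grip_force: 30.0
```

```bash
python3 - <<'E'
from h import *
s=env.state();print(s['eef_pos'],s['ft_force']);go((594.5,-176,33.8,83.2))
E
```

```text
[ 594.73550556 -175.19868937   49.60534874] [ 0.53998593  0.48640499 -2.90229845]
[ 0.1 -0.8 15.8] turn 0.08
```

Request:
arm_command([
  [0,-0.5,5,0,0],
  [0,-0.5,10,0,0],
  [0,-0.5,14,0,0],
  [0,-0.5,15.5,0,0],
  [0,-0.5,15.5,0,0],
])

```text
t: 6.85
eef_pos: [594.9, -175.5, 34.2]
tcp_rot: [3.141, -0.0, 3.025]
ft_force: [0.4, 0.1, -3.3]
opening: 0.33
grip_force: 30.0
```

Request:
arm_command([
  [0,0,1,0,0],
  [0,0,1,0,0],
  [0,0,1,0,0.6],
  [0,0,1,0,0.6],
  [0,0,1,0,0.6],
])

```text
t: 7.35
eef_pos: [595.0, -175.5, 33.5]
tcp_rot: [-3.142, 0.0, 3.025]
ft_force: [-0.2, 0.9, -0.5]
opening: 0.53
grip_force: 0.0
```

Request:
arm_command([
  [0,0,0,0,0.6],
  [0,0,-15,0,0.8],
  [0,0,-40,0,1],
  [0,0,-75,0,1],
  [0,0,-110,0,1],
])

```text
t: 7.85
eef_pos: [594.7, -175.4, 145.5]
tcp_rot: [3.141, -0.0, 3.025]
ft_force: [0.4, 0.4, -0.5]
opening: 0.88
grip_force: 0.0
```

```bash
python3 - <<'E'
from h import *
print(env.state()['eef_pos'])
go((434,-135,110,92),(434,-135,27,92))
E
```

```text
[ 594.6985658  -175.43435392  145.48919557]
[164.3  21.4  35.5] turn -8.7
[ 0. -0. 83.] turn 0.0
```

Request:
arm_command([
  [41,5,0,-4,1],
  [82,11,10,-8.7,1],
  [123,16,22,-8.7,1],
  [164,21,35,-8.7,1],
  [164,21,35,-8.7,1],
])

```text
t: 8.35
eef_pos: [429.5, -133.6, 108.2]
tcp_rot: [3.139, -0.004, -3.107]
ft_force: [-0.1, -0.1, 0.9]
opening: 0.998
grip_force: 0.0
```

Request:
arm_command([
  [0,0,0,0,1],
  [0,0,0,0,1],
  [0,0,0,0,1],
])

```text
t: 8.65
eef_pos: [435.6, -136.0, 108.8]
tcp_rot: [-3.141, 0.001, -3.106]
ft_force: [0.0, -0.9, -0.4]
opening: 1.0
grip_force: 0.0
```

```bash
python3 - <<'E'
from h import *
print(env.state()['eef_pos'])
go((434,-135,27,92))
E
```

```text
[ 435.60450482 -135.95566016  108.8076111 ]
[ 1.7  1.1 81.8] turn 0.01
```

Request:
arm_command([
  [1.5,1,25,0,1],
  [1.5,1,50,0,1],
  [1.5,1,75,0,1],
  [1.5,1,82,0,1],
  [1.5,1,82,0,1],
])

```text
t: 9.15
eef_pos: [433.0, -134.5, 25.8]
tcp_rot: [3.141, -0.002, -3.107]
ft_force: [0.5, -0.6, 0.5]
opening: 1.004
grip_force: 0.0
```

Request:
arm_command([
  [0,0,0,0,0],
  [0,0,0,0,0],
  [0,0,0,0,0],
  [0,0,0,0,0],
  [0,0,0,0,0],
])

```text
t: 9.65
eef_pos: [433.0, -134.6, 26.7]
tcp_rot: [-3.141, 0.001, -3.107]
ft_force: [-0.2, 0.3, 0.5]
opening: 0.632
grip_force: 0.0
```

Request:
arm_command([
  [0,0,0,0,0],
  [0,0,0,0,0],
  [0,0,0,0,0],
  [0,0,0,0,0],
  [0,0,0,0,0],
])

```text
t: 10.15
eef_pos: [432.9, -134.6, 26.3]
tcp_rot: [3.142, 0.0, -3.107]
ft_force: [-0.2, -0.9, 0.8]
opening: 0.249
grip_force: 30.0
```

```bash
python3 - <<'E'
from h import *
print(env.state()['eef_pos'])
E
```

```text
[ 432.93456405 -134.57967646   26.33090841]
```

Request:
arm_command([
  [0,0,-25,0,0],
  [0,0,-50,0,0],
  [0,0,-75,0,0],
  [0,0,-75,0,0],
])

```text
t: 10.55
eef_pos: [433.8, -134.9, 103.4]
tcp_rot: [-3.14, 0.004, -3.107]
ft_force: [0.2, -1.0, -3.7]
opening: 0.248
grip_force: 30.0
```

```bash
python3 - <<'E'
from h import *
go((582.2,-258.6,100,83.2))
E
```

```text
[-144.  -128.8    4.2] turn 8.81
```

Request:
arm_command([
  [-36,-32,0,4,0],
  [-72,-64,0,8.8,0],
  [-108,-97,0,8.8,0],
  [-144,-129,0,8.8,0],
  [-144,-129,0,8.8,0],
])

```text
t: 11.05
eef_pos: [584.5, -261.9, 99.2]
tcp_rot: [-3.141, 0.002, 3.022]
ft_force: [0.3, 0.4, -3.3]
opening: 0.249
grip_force: 30.0
```

Request:
arm_command([
  [0,0,0,0,0],
  [0,0,0,0,0],
  [0,0,0,0,0],
  [0,0,0,0,0],
])

```text
t: 11.45
eef_pos: [580.9, -257.9, 101.5]
tcp_rot: [3.141, -0.0, 3.023]
ft_force: [0.9, 0.3, -3.1]
opening: 0.251
grip_force: 30.0
```

```bash
python3 - <<'E'
from h import *
print(env.state()['eef_pos']);go((582.2,-258.6,48,83.2),(582.2,-258.6,32.3,83.2))
E
```

```text
[ 580.945515   -257.88268988  101.49346544]
[-1.3 -0.6 53.5] turn 0.03
[-0.  -0.  15.7] turn -0.0
```

Request:
arm_command([
  [-1,-0.5,20,0,0],
  [-1,-0.5,40,0,0],
  [-1,-0.5,48,0,0],
  [-1,-0.5,54,0,0],
  [-1,-0.5,54,0,0],
])

```text
t: 11.95
eef_pos: [582.2, -258.9, 47.2]
tcp_rot: [3.141, -0.0, 3.023]
ft_force: [-0.1, -0.2, -3.2]
opening: 0.249
grip_force: 30.0
```

```bash
python3 - <<'E'
from h import *
s=env.state();print(s['eef_pos'],s['ft_force']);go((582.2,-258.6,32.3,83.2))
E
```

```text
[ 582.15558104 -258.94232981   47.18629715] [-0.06353386 -0.21536709 -3.20893486]
[-0.   0.3 14.9] turn 0.01
```

Request:
arm_command([
  [0,0,5,0,0],
  [0,0,10,0,0],
  [0,0,14,0,0],
  [0,0,15.5,0,0],
  [0,0,15.5,0,0],
])

```text
t: 12.45
eef_pos: [582.3, -259.1, 32.4]
tcp_rot: [-3.142, 0.0, 3.023]
ft_force: [-2.3, 1.1, 3.6]
opening: 0.25
grip_force: 30.0
```

Request:
arm_command([
  [0,0,0,0,0.6],
  [0,0,0,0,0.6],
  [0,0,0,0,0.6],
  [0,0,0,0,0.6],
])

```text
t: 12.85
eef_pos: [582.4, -259.1, 31.9]
tcp_rot: [-3.142, 0.0, 3.023]
ft_force: [0.5, 0.2, 0.3]
opening: 0.531
grip_force: 0.0
```

Request:
arm_command([
  [-5,5,-30,0,0.6],
  [-15,15,-75,0,0.8],
  [-30,30,-120,0,1],
  [-50,40,-165,0,1],
  [-80,40,-200,0,1],
])

```text
t: 13.35
eef_pos: [667.0, -227.6, 235.6]
tcp_rot: [-3.141, 0.002, 3.024]
ft_force: [1.2, -0.7, -1.1]
opening: 0.88
grip_force: 0.0
```

Request:
arm_command([
  [0,0,0,0,1],
  [0,0,0,0,1],
  [0,0,0,0,1],
])

```text
t: 13.65
eef_pos: [665.4, -228.6, 230.3]
tcp_rot: [3.141, -0.003, 3.023]
ft_force: [-0.2, -0.7, -1.5]
opening: 0.995
grip_force: 0.0
```

```bash
python3 - <<'E'
from h import *
c=snap('wrist','w4'); print(env.state()['eef_pos'])
t=snap('top','top1')
a=cv2.resize(c['frame'][130:330,150:450,::-1],(795,530),interpolation=2)
cv2.imwrite('pics/crop4.png',a)
E
```

```text
[ 665.40486647 -228.7210449   230.27766928]
```

View pics/crop4.png

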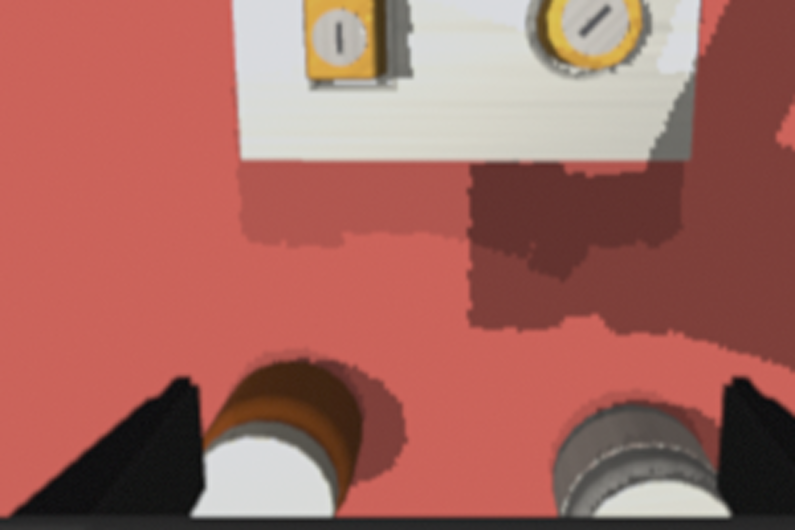

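Both parts sit upright in their own nests, lock body at crop (340,40), barrel at (595,25). Next the handle.

```bash
python3 - <<'E'
from h import *
go((560,-150,260,50),(450,10,265,6.3))
E
```

```text
[114.2  65.8 -29.2] turn 33.18
[187.1  51.9  -4.6] turn 43.7
```

Request:
arm_command([
  [28,16,-7,8,1],
  [57,33,-15,16,1],
  [85,50,-22,24,1],
  [114,66,-29,33,1],
  [114,66,-29,33,1],
])

```text
t: 14.25
eef_pos: [558.4, -148.0, 261.7]
tcp_rot: [3.141, -0.001, 2.442]
ft_force: [0.8, -0.8, 0.9]
opening: 1.003
grip_force: 0.0
```

Request:
arm_command([
  [38,10,0,8,1],
  [75,21,0,16,1],
  [112,32,0,24,1],
  [150,42,0,32,1],
  [187,52,-4,40,1],
])

```text
t: 14.75
eef_pos: [449.4, 10.6, 264.0]
tcp_rot: [-3.14, -0.001, 1.744]
ft_force: [0.1, 0.4, -0.2]
opening: 1.004
grip_force: 0.0
```

Request:
arm_command([
  [0,0,0,3.7,1],
  [0,0,0,3.7,1],
  [0,0,0,3.7,1],
  [0,0,0,3.7,1],
])

```text
t: 15.15
eef_pos: [451.0, 9.3, 264.5]
tcp_rot: [-3.141, -0.0, 1.685]
ft_force: [-1.0, -0.3, -0.5]
opening: 0.998
grip_force: 0.0
```

```bash
python3 - <<'E'
from h import *
c=snap('wrist','w5'); s=env.state();print(s['t'],s['eef_pos'],s['tcp_rot'],s['joints'].round(2))
E
```

```text
15.2 [450.92835349   9.27719846 264.4706967 ] [-3.14086645e+00 -2.36334137e-04  1.68490732e+00] [-0.13  0.19  1.89  0.    1.06 -0.24]
```

View pics/w5.png

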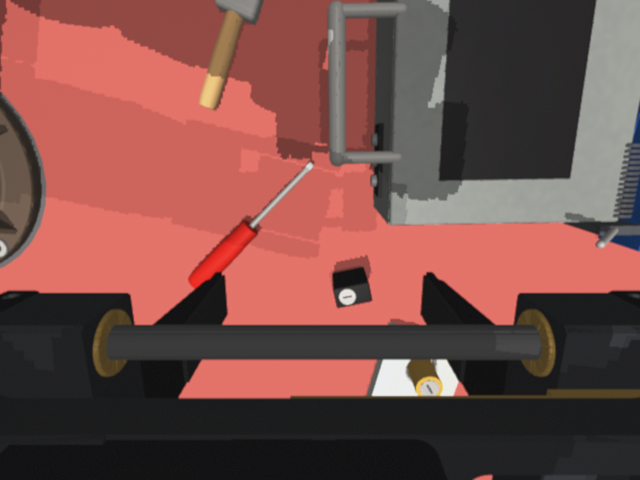

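Bar runs from (337,8) to (338,158), cover near corner at (390,222).

```bash
python3 - <<'E'
from h import *
c=load('w5')
a,b=onz(c,337,8,112),onz(c,338,158,112); m=(a+b)/2;d=a-b
print(a,b,m,np.linalg.norm(d),np.degrees(np.arctan2(d[1],d[0])))
print(onz(c,390,222,116),onz(c,390,158,116))
go((m[0],m[1],200,6.5),(m[0],m[1],96,6.5))
E
```

```text
[441.1 181.3] [455.7  70.3] [448.4 125.8] 111.95606281037219 97.49318713031612
[506.9  21.9] [498.4  75.3]
[116.   10.8  64.5] turn 0.04
[-0.00e+00  1.00e-01  1.04e+02] turn -0.0
```

Request:
arm_command([
  [35,3,0,0,0.42],
  [70,7,20,0,0.42],
  [116,11,40,0,0.42],
  [116,11,65,0,0.42],
  [116,11,65,0,0.42],
])

```text
t: 15.7
eef_pos: [447.3, 126.8, 197.4]
tcp_rot: [-3.136, 0.0, 1.687]
ft_force: [-0.2, -0.6, 1.1]
opening: 0.634
grip_force: 0.0
```

Request:
arm_command([
  [0,0,0,0,0.42],
  [0,0,0,0,0.42],
  [0,0,0,0,0.42],
  [0,0,0,0,0.42],
])

```text
t: 16.1
eef_pos: [448.8, 125.8, 200.6]
tcp_rot: [3.14, -0.0, 1.683]
ft_force: [-0.8, 0.3, -0.8]
opening: 0.424
grip_force: 0.0
```

```bash
python3 - <<'E'
from h import *
s=env.state();print(s['eef_pos'],s['opening']);go((448.4,125.8,140,7),(448.4,125.8,93,7))
E
```

```text
[448.83244656 125.80144338 200.63721229] 0.4240604793983604
[ 0.  -0.5 60.6] turn -0.56
[-0.  -0.1 47. ] turn 0.0
```

Request:
arm_command([
  [0,-0.5,25,-0.5,0.42],
  [0,-0.5,50,-0.5,0.42],
  [0,-0.5,66,-0.5,0.42],
  [0,-0.5,76,-0.5,0.42],
  [0,-0.5,84,-0.5,0.42],
])

```text
t: 16.6
eef_pos: [448.2, 126.1, 115.6]
tcp_rot: [3.141, -0.0, 1.693]
ft_force: [-0.2, -0.2, -0.5]
opening: 0.418
grip_force: 0.0
```

Request:
arm_command([
  [0,0,12,0,0.42],
  [0,0,24,0,0.42],
  [0,0,24,0,0.42],
  [0,0,24,0,0.42],
])

```text
t: 17.0
eef_pos: [448.2, 126.3, 92.3]
tcp_rot: [3.141, -0.0, 1.693]
ft_force: [-0.5, 1.0, 0.0]
opening: 0.421
grip_force: 0.0
```

Request:
arm_command([
  [0,0,0,0,0],
  [0,0,0,0,0],
  [0,0,0,0,0],
  [0,0,0,0,0],
  [0,0,0,0,0],
])

```text
t: 17.5
eef_pos: [448.0, 126.3, 92.0]
tcp_rot: [3.141, -0.0, 1.693]
ft_force: [-0.6, -0.2, 1.3]
opening: 0.14
grip_force: 30.0
```

```bash
python3 - <<'E'
from h import *
s=env.state();print(s['eef_pos'],s['opening'],s['tcp_rot'])
for a in range(0,56,3): t=np.radians(a);print(a,(245*(1-np.cos(t))).round(1),(-245*np.sin(t)).round(1))
E
```

```text
[447.99875535 126.30059488  92.0463452 ] 0.14003865457809062 [ 3.14130921e+00 -5.53039664e-05  1.69318900e+00]
0 0.0 -0.0
3 0.3 -12.8
6 1.3 -25.6
9 3.0 -38.3
12 5.4 -50.9
15 8.3 -63.4
18 12.0 -75.7
21 16.3 -87.8
24 21.2 -99.7
27 26.7 -111.2
30 32.8 -122.5
33 39.5 -133.4
36 46.8 -144.0
39 54.6 -154.2
42 62.9 -163.9
45 71.8 -173.2
48 81.1 -182.1
51 90.8 -190.4
54 101.0 -198.2
```

Request:
arm_command([
  [0,0.3,-12.8,0,0],
  [0,1.3,-25.6,0,0],
  [0,3,-38.3,0,0],
  [0,5.4,-50.9,0,0],
  [0,8.3,-63.4,0,0],
])

```text
t: 18.0
eef_pos: [455.9, 127.2, 155.6]
tcp_rot: [-3.141, 0.0, 1.693]
ft_force: [1.8, 0.8, -1.9]
opening: 0.138
grip_force: 30.0
```

Request:
arm_command([
  [0,3.7,-12.3,0,0],
  [0,8,-24.4,0,0],
  [0,12.9,-36.3,0,0],
  [0,18.4,-47.8,0,0],
  [0,24.5,-59.1,0,0],
])

```text
t: 18.5
eef_pos: [478.6, 130.2, 214.3]
tcp_rot: [-3.136, -0.0, 1.693]
ft_force: [-7.8, -0.1, 1.5]
opening: 0.138
grip_force: 30.0
```

Request:
arm_command([
  [0,6.7,-10.9,0,0],
  [0,14,-21.5,0,0],
  [0,21.8,-31.7,0,0],
  [0,30.1,-41.4,0,0],
  [0,39,-50.7,0,0],
])

```text
t: 19.0
eef_pos: [515.4, 135.0, 266.0]
tcp_rot: [-3.133, -0.0, 1.694]
ft_force: [-23.5, -1.3, 20.2]
opening: 0.137
grip_force: 30.1
```

Request:
arm_command([
  [0,6.1,-6,0,0],
  [0,12.5,-11.7,0,0],
  [0,19,-17.2,0,0],
  [0,25.8,-22.5,0,0],
  [0,36.2,-29.9,0,0],
])

```text
t: 19.5
eef_pos: [553.1, 139.9, 296.9]
tcp_rot: [-3.139, -0.001, 1.694]
ft_force: [-9.6, 2.8, 14.2]
opening: 0.139
grip_force: 30.0
```

Request:
arm_command([
  [0,0,0,0,0],
  [0,0,0,0,0],
  [0,0,0,0,0],
])

```text
t: 19.8
eef_pos: [553.9, 140.0, 297.2]
tcp_rot: [-3.141, -0.001, 1.694]
ft_force: [-12.5, 1.4, 20.7]
opening: 0.138
grip_force: 30.0
```

```bash
python3 - <<'E'
from h import *
c=snap('scene','s6'); s=env.state();print(s['t'],s['eef_pos'],s['ft_force'],s['opening'])
u=np.array([np.cos(np.radians(7)),np.sin(np.radians(7)),0]);d=s['eef_pos']-np.array([448,126.3,92])
print(d@u,d[2],np.degrees(np.arctan2(d[2],245-d@u)),np.hypot(245-d@u,d[2]))
cv2.imwrite('pics/crop6.png',cv2.resize(c['frame'][120:370,280:480,::-1],(480,600),interpolation=2))
E
```

```text
19.85 [553.88988836 139.97347565 297.15161282] [-12.52741529   1.31150702  19.64930999] 0.1406939330359854
106.76697868726238 205.15161281989236 56.02755211043979 247.37734824322698
```

View pics/crop6.png

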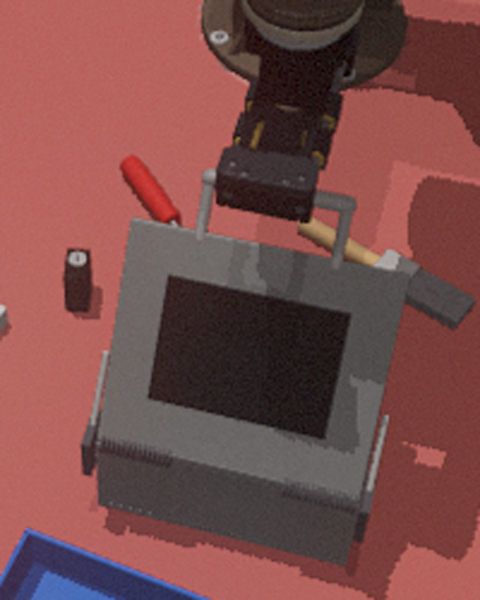

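Cover held past the index fingers at about 56°: bar in the fingers at crop (270,190), index fingers seen beside the plate at (103,380) and (382,450). Now back to about 41°, easing slightly outward to relieve the radial push.

Request:
arm_command([
  [0,-11,7,0,0],
  [0,-21,15,0,0],
  [0,-31,23.5,0,0],
  [0,-40.3,32,0,0],
  [0,-49.4,41,0,0],
])

```text
t: 20.35
eef_pos: [506.4, 133.7, 253.8]
tcp_rot: [3.139, -0.001, 1.693]
ft_force: [9.0, 2.9, -6.8]
opening: 0.138
grip_force: 30.0
```

Request:
arm_command([
  [0,0,0,0,0],
  [0,0,0,0,0],
  [0,0,0,0,0],
  [0,0,0,0,0],
  [0,0,0,0,0],
])

```text
t: 20.85
eef_pos: [506.5, 133.7, 254.1]
tcp_rot: [3.141, -0.001, 1.693]
ft_force: [4.1, 4.2, -3.3]
opening: 0.142
grip_force: 30.0
```

```bash
python3 - <<'E'
from h import *
c=snap('scene','s7'); s=env.state();print(s['t'],s['eef_pos'],s['ft_force'],s['opening'],abs(s['qvel']).max())
u=np.array([np.cos(np.radians(7)),np.sin(np.radians(7)),0]);d=s['eef_pos']-np.array([448,126.3,92])
print(d@u,d[2],np.degrees(np.arctan2(d[2],245-d@u)),np.hypot(245-d@u,d[2]))
w=c['frame'][120:370,260:480,::-1]
cv2.imwrite('pics/crop7.png',cv2.resize(w,(528,600),interpolation=2))
E
```

```text
20.9 [506.5218568  133.69044112 254.11062404] [ 3.68858171  3.4995388  -4.19439266] 0.13772547612358757 0.0009807398685852558
58.986311955752974 162.11062404264635 41.07209708833802 246.74064636236704
```

View pics/crop7.png

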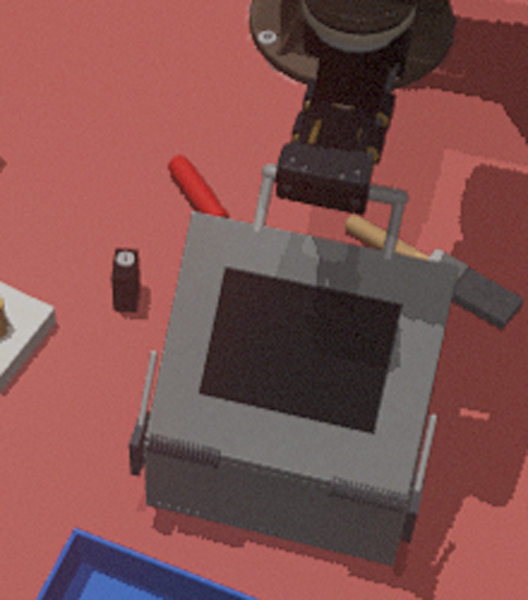

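```bash
python3 - <<'E'
from h import *
c=load('s7'); a=np.radians(7);v=np.array([-np.sin(a),np.cos(a),0]);u=np.array([np.cos(a),np.sin(a),0])
H=np.array([448.2,126,112])+245*u
for px,py,off in((268,172,52),(402,196,-52)):
    o,d=ray(c,px/2.4+260,py/2.4+120)
    p=o+d*((H+off*v-o)@v)/(d@v)
    r=p-H;print(p.round(1),np.degrees(np.arctan2(r[2],-r@u)),np.hypot(r[2],r@u))
E
```

```text
[1041.6  251.3  857.2] 115.74191487534729 827.2484126397229
[-1561.1  -173.1 -1973.4] -42.501720556706445 3086.7473837897955
```

```bash
python3 - <<'E'
from h import *
c=load('s7'); a=np.radians(7);v=np.array([-np.sin(a),np.cos(a),0]);u=np.array([np.cos(a),np.sin(a),0])
H=np.array([448.2,126,112])+245*u
for px,py,off in((268,172,-52),(402,196,52)):
    o,d=ray(c,px/2.4+260,py/2.4+120);d/=np.linalg.norm(d)
    L=[(np.linalg.norm(np.cross(H+off*v+245*(-np.cos(t)*u+np.sin(t)*np.array([0,0,1]))-o,d)),np.degrees(t)) for t in np.radians(np.arange(25,65,.5))]
    print(min(L))
E
```

```text
(np.float64(1.691510319274079), np.float64(47.5))
(np.float64(5.275122751045591), np.float64(37.0))
```

```bash
python3 -c "
from h import *
print(env.job_done())"
```

```text
the job is handed in; nothing more can be done
None
```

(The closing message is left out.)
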